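# Uncover the tester's spindle and load the bearing

## Robot

A 6-joint arm with a two-finger parallel gripper is mounted at the origin on the work surface. World frame = base frame: x ahead of the robot, y to its left, z up, the work surface at z = 0. Lengths are in m, angles in degrees, forces in N, time in s.
With the tool pointing down it reaches from about 0.4 to 0.825 m from the base axis. Payload 7 kg.
Tool frame: the origin (TCP) lies midway between the tips of the shut fingers; the grasp point (between the pads) lies 19 mm behind it; z points along the fingers, y is the line along which they close (so a half turn about z gives the same grasp; the last joint's range is limited). The gripper opens to 88 mm and grips with 3 to 60 N. Pads are 19 mm wide; open, the fingers measure 130 mm over their backs; the gripper's body (78 mm by 193 mm) begins 47 mm behind the grasp point.
Start: joints at [-56.832, 20.546, 0.682, 0, -70.136, -16.507], TCP at [0.194, -0.647, 0.227] pointing down, gripper open.
Joint ranges: [-176.03, 176.03], [-82.01, 121.73], [-58.28, 71.71], [-173.87, 95.51], [-174.79, -0.11], [-173.66, 173.66]. Speed limits (degrees/s): [136.94, 136.94, 172.46, 180, 180, 180].

## Interface

Orientations are given as [roll, pitch, yaw] about the fixed x, y, z axes, in that order (R = Rz(yaw) Ry(pitch) Rx(roll)).
In Python, from plant import telemetry, viewer, workorder gives the robot as it stands. The module is installed in compiled form; this text tells all that it offers.
- The arm moves only by the tool carry_out, never from a script. Its argument "rows" is a list of rows, each a list of 6 numbers: the shift along the tool's x, y, z in m, then the turn, a rotation vector about the tool's x, y, z in rad. In form: [[tx, ty, tz, ax, ay, az], ...]. A call has 1 to 8 rows; each row is the pose to reach, as a shift and turn from the pose commanded when the call began, along the tool's axes at that moment; what a row does not reach only later rows make up. A row lasts 1/8 s, in which the tool goes at most 62.5 mm and 10.7 degrees, less where a joint would pass 70% of its speed; a pose out of reach is approached as far as the arm can. A call with a gripper value outside its range is refused whole. "grip" is the gripper's target within -1 to 1 (fully open at 1, half-way at 0, shut at -1), set as the call begins (left out, the last holds). The fingers move at their own pace and stop on an object; the grip force is fixed at half the most. Time passes only in rows, so rows that repeat a pose let the fingers close. It gives the time, the measured TCP pose, the force, the opening and the grip force at its end, in the units of the state.
- telemetry.get_obs(): the state, without advancing time (a new reading comes with each control period).
- viewer.snapshot(name): name is "scene" or "top" or "wrist"; returns the picture (420x560x3 uint8, red, green, blue); there is no depth.
- viewer.camera_info(name): a dict with "intrinsics" (3x3 intrinsics, pixels), "extrinsics" (4x4, takes a point from camera to world coordinates); the wrist camera has in their place "tool_from_camera" (4x4, takes a point from camera to tool coordinates, whose origin is the TCP and whose axes are the flange's). Camera axes: x right, y down, z forward; pixel columns grow to the right and rows downward; lengths in m; the calibration is good to about 2 mm. A picture is of the moment at which its call begins: read the wrist's pose just before it. camera_info takes no time and is no camera call.
- workorder.close_job(): hands the job in; it is judged then, once.
The state is a dict: "clock": time; "joint_pos": joint angles; "qvel": joint speeds; "tau": joint torques, N m; "tool_pos": TCP position; "orientation": TCP orientation; "force": force on the tool from outside, world axes, zero at the start; "moment": the same for the moment, N m; "opening": finger opening in m; "gripper_force": force on a finger pad.
Only numpy, scipy, OpenCV 4.12 (cv2) and the standard library are available. Lean on these libraries where they do the work, as an engineer would, in place of code of your own. Each camera call takes 0.05 s, during which the arm holds its last target. There are 200 camera calls.

## Task

The bearing tester's spindle is still covered by its black dust cap: lift the cap off and stand it, knob up, in the empty basket. Then take the largest bearing lying on the bench (the one with a hole, not the solid disc of the same width) and set it down gently over the spindle's pin so that it lies flat on the seat.

Things in the scene. Friction and masses are not known exactly. Their poses are not given: they have to be found in the camera images.
- cap: Dust cap, loose, black plastic, 90 g: an upside-down cup, 64 mm outside, wall 3 mm, open below, 55 mm tall, with a solid round knob (24 mm across, 28 mm tall) on the middle of its top. Stands upright on the tester's housing over seat and pin, off their axis by up to 6 mm; must rise 45 mm to clear the pin. Origin: centre of its open underside, z up through the knob.
- bearing: Ball bearing, loose, steel with dark shields, 120 g: 55 mm outside, bore 30 mm, 13 mm thick, lying flat on the bench to the robot's right. Origin at its centre (mid-thickness), z its axis, both faces alike. Near it, 85 mm or more away between centres, lie a smaller bearing (35 mm) and a solid disc (55 mm, 13 mm thick), not wanted; the three swap places.
- seat (a point): Tester's seat, fixed: centre of the flat top of a steel pedestal (40 mm across, 20 mm tall) on a cream housing 35 mm tall. From here a 12 mm pin with tapered tip rises 22 mm; the seated bearing's centre is 6.5 mm above this point. z up, x towards a meter hump (from 85 mm away, top 42 mm above the seat with its dial). Housing flat to 60 mm in -x, 75 mm in y.
- basket: The empty blue perforated plastic basket to the robot's left, fixed: 200 mm along its x, 150 mm along its y, 45 mm tall, walls and floor 4 mm thick. Origin at the centre of its underside on the bench, z up. Other baskets, one full of bearings and some stacked, stand at the bench's far side and edges.

How it is judged:
By the outcome, as a careful person would: the job done as asked, in the order asked, and still so for the second after the job is handed in, with the robot touching nothing.
It also fails if it takes over 64 s, if anything falls off the work surface, if the arm or the gripper's body presses on something with over 40 N, if the wrist force passes 120 N, or if a joint passes its speed limit or range.

## Working session

There is one attempt and no reset: what is moved stays moved. The work goes in short steps, Python scripts to look and compute and a tool call to move; the robot and the scene stay as the last step left them, time stands still between calls to the robot, and variables do not carry over. Pictures are saved under pics/ and viewed, at most 10 in all, crops included, and the job is handed in when it is done.

Besides the shell and the picture viewer there is one more tool, called after ">>>" by a JSON object that holds its "fn" and its "kwargs". carry_out: Moves the arm, as the interface text tells. Its arguments: {"type":"object","properties":{"rows":{"type":"array"},"grip":{"type":"number"}},"required":["rows"]}

```bash
mkdir -p pics
python3 - <<'E'
from plant import telemetry, viewer
import cv2,numpy as np
print(telemetry.get_obs())
for n in("scene","top","wrist"):
    cv2.imwrite(f"pics/{n}0.png",viewer.snapshot(n)[:,:,::-1]); print(n,viewer.camera_info(n))
a=[cv2.imread(f"pics/{n}0.png") for n in("scene","top")]
E
```

```text
{'clock': 0.0, 'joint_pos': array([-5.68339245e+01,  2.05901105e+01,  6.34171685e-01, -2.16396221e-02,
       -7.01369087e+01, -1.65068672e+01]), 'qvel': array([ 0.02724797, -0.00470593, -0.02465096,  0.03817542,  0.02152519,
        0.04434582]), 'tau': array([-8.73603381e-05, -5.82721031e+01,  2.93052417e+01,  6.99706078e+00,
        6.96653282e-03, -2.21646551e-04]), 'tool_pos': array([ 0.19334574, -0.64619641,  0.2256359 ]), 'orientation': array([ 1.79905199e+02, -6.87915995e-03, -1.63348155e+02]), 'force': array([ 0.44525953, -0.08122565,  0.73499358]), 'moment': array([-0.01359201, -0.04688059, -0.04703093]), 'gripper_force': 0.0, 'opening': 0.0879679170786128}
scene {'intrinsics': array([[381.87901974,   0.        , 284.64882268],
       [  0.        , 381.87901974, 211.93428494],
       [  0.        ,   0.        ,   1.        ]]), 'extrinsics': array([[ 0.62535307,  0.44200466, -0.64309052,  1.07891318],
       [ 0.78033434, -0.35057506,  0.5178566 , -0.45528638],
       [ 0.00344354, -0.82566882, -0.5641446 ,  0.55189577],
       [ 0.        ,  0.        ,  0.        ,  1. 
[... 283 characters left out ...]
0.00540642,  0.00948255, -0.01457083],
       [-0.00838447, -0.17581525, -0.98438747,  1.1832502 ],
       [ 0.        ,  0.        ,  0.        ,  1.        ]])}
wrist {'intrinsics': array([[372.94273542,   0.        , 279.47234631],
       [  0.        , 372.94273542, 210.56991655],
       [  0.        ,   0.        ,   1.        ]]), 'tool_from_camera': array([[ 7.31035512e-04, -9.64076989e-01, -2.65621957e-01,
         7.21824010e-02],
       [ 9.99999597e-01,  5.66597826e-04,  6.95692829e-04,
         3.23008577e-04],
       [-5.20200624e-04, -2.65622359e-01,  9.64077015e-01,
        -1.58008167e-01],
       [ 0.00000000e+00,  0.00000000e+00,  0.00000000e+00,
         1.00000000e+00]])}
```

View pics/top0.png

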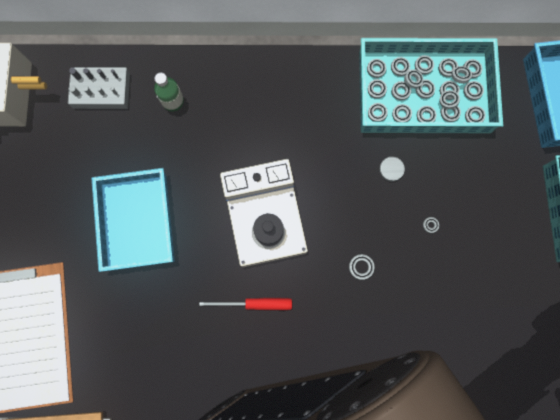

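View pics/scene0.png

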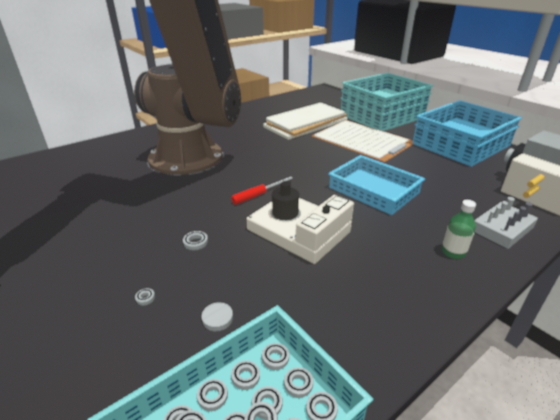

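View pics/wrist0.png

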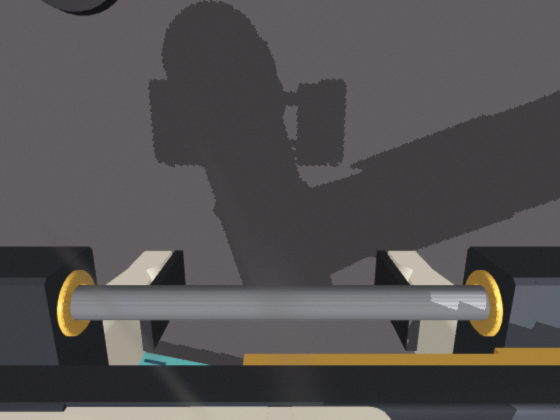

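Top view: cap knob near (268,227), bearing with a bore at (362,267), small bearing at (431,225), solid disc at (392,168), empty basket about (95–172, 171–270). The scene view agrees. The wrist view shows the fingers at rows 250–350 with only bench below.

```bash
cat > h.py <<'E'
import cv2,numpy as np
from plant import telemetry, viewer
from scipy.spatial.transform import Rotation as R
def ray(n,uv,z,T=None):
    c=viewer.camera_info(n); T=c["extrinsics"] if T is None else T
    d=T[:3,:3]@np.linalg.solve(c["intrinsics"],[*uv,1.]); o=T[:3,3]
    return o+d*(z-o[2])/d[2]
def tool():
    o=telemetry.get_obs(); T=np.eye(4); T[:3,:3]=R.from_euler("xyz",o["orientation"],degrees=True).as_matrix(); T[:3,3]=o["tool_pos"]; return T,o
def wristT(T): return T@viewer.camera_info("wrist")["tool_from_camera"]
def go(p,yaw,T=None):
    """shift in tool axes and rotvec to reach p, pointing down with given yaw (mod 180, nearest)"""
    T=tool()[0] if T is None else T
    best=min((R.from_euler("xyz",[180,0,yaw+k],degrees=True) for k in(0,180)),key=lambda q:(R.from_matrix(T[:3,:3]).inv()*q).magnitude())
    return np.round(T[:3,:3].T@(np.array(p)-T[:3,3]),4),np.round((R.from_matrix(T[:3,:3]).inv()*best).as_rotvec(),4)
E
python3 - <<'E'
from h import *
im=cv2.imread("pics/top0.png"); g=cv2.cvtColor(im,6); hsv=cv2.cvtColor(im,40)
def cs(m,z,box):
    x0,y0,x1,y1=box; mm=np.zeros_like(m); mm[y0:y1,x0:x1]=m[y0:y1,x0:x1]
    c=max(cv2.findContours(mm,0,2)[0],key=cv2.contourArea); r=cv2.minAreaRect(c)
    print(r, ray("top",r[0],z)); P=[ray("top",p,z)[:2].round(4).tolist() for p in cv2.boxPoints(r)]; print(P)
br=((g>90)*255).astype(np.uint8)
print("bearing");cs(br,.013,(340,245,385,290))
print("housing");cs(br,.035,(215,200,312,275))
print("basket");cs(((hsv[...,0]>80)&(hsv[...,0]<115)&(hsv[...,1]>70)&(g>60)).astype(np.uint8)*255,.045,(85,160,180,280))
print("cap");cs(((g<75)*255).astype(np.uint8),.09,(245,208,292,250))
print("knob",ray("top",(268,227),.118))
cv2.imwrite("pics/crop1.png",cv2.resize(im[150:290,200:400],None,fx=4,fy=4,interpolation=2))
E
```

```text
bearing
((361.5, 266.5), (25.0, 25.0), 90.0) [ 0.41724146 -0.1846368   0.013     ]
[[0.4445, -0.1577], [0.4449, -0.2127], [0.3902, -0.2113], [0.3898, -0.1568]]
housing
((266.902099609375, 226.66722106933594), (68.33152770996094, 70.05998229980469), 78.36637115478516) [0.50099704 0.02302222 0.035     ]
[[0.5593, 0.1145], [0.592, -0.0366], [0.4438, -0.0667], [0.4124, 0.0811]]
basket
((131.2461700439453, 219.46923828125), (96.7470932006836, 79.01011657714844), 82.87498474121094) [0.51361026 0.31779475 0.045     ]
[[0.6095, 0.4232], [0.6326, 0.2508], [0.4206, 0.2156], [0.3987, 0.3825]]
cap
((269.6600036621094, 229.3800048828125), (13.000000953674316, 12.20000171661377), 53.13010025024414) [0.48695804 0.0154316  0.09      ]
[[0.4901, 0.0337], [0.5056, 0.0136], [0.4838, -0.0028], [0.4684, 0.0173]]
knob [0.48768748 0.01807399 0.118     ]
```

View pics/crop1.png

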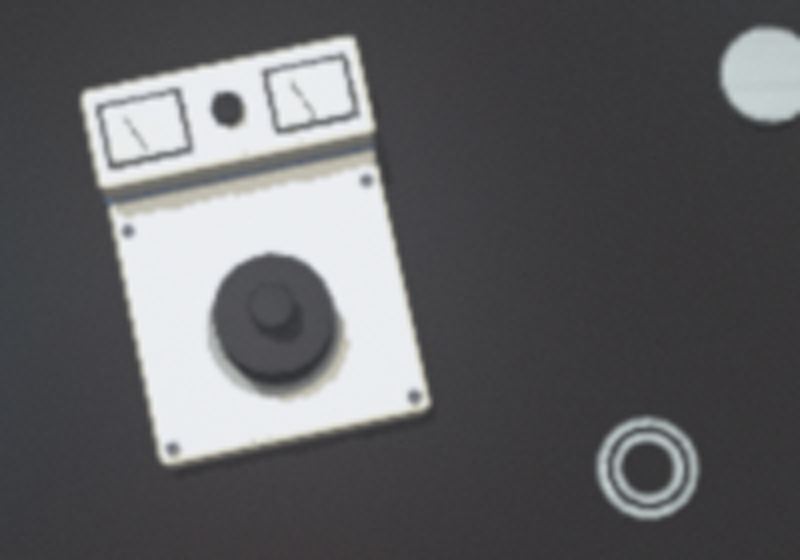

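Run:
```python
from h import *
print("knob",ray("top",(267.4,225.9),.118),"cap",ray("top",(268.1,228.4),.09))
print(go([.489,.0185,.22],12.8))
```

```text
knob [0.48993316 0.01931352 0.118     ] cap [0.48899566 0.01869294 0.09      ]
(array([-0.4737,  0.5522,  0.0065]), array([ 0.0013, -0.0002,  0.0673]))
```

>>> {"fn": "carry_out", "kwargs": {"rows": [[-0.474,0.552,0.0065,0,0,0.067],[-0.474,0.552,0.0065,0,0,0.067],[-0.474,0.552,0.0065,0,0,0.067],[-0.474,0.552,0.0065,0,0,0.067],[-0.474,0.552,0.0065,0,0,0.067],[-0.474,0.552,0.0065,0,0,0.067],[-0.474,0.552,0.0065,0,0,0.067],[-0.474,0.552,0.0065,0,0,0.067]], "grip": 1}}

```text
clock: 1.15
tool_pos: [0.3972, -0.1879, 0.2223]
orientation: [-180.0, 0.0, -167.2]
force: [1.5, -1.2, -0.1]
opening: 0.0875
gripper_force: 0.0
```

Run:
```python
from h import *
print(go([.489,.0185,.22],12.8)); print(tool()[1])
```

```text
(array([-0.1354,  0.1809,  0.0024]), array([-0.0002,  0.0008,  0.0004]))
{'clock': 1.15, 'joint_pos': array([ 5.59026461e-01, -2.23275780e+00, -2.77318771e+01,  2.12656914e-03,
       -6.44536874e+01, -7.77367080e+01]), 'qvel': array([ 67.394751  ,  -4.36648238,  -4.69856797,   0.1807552 ,
         0.53701233, -66.97335424]), 'tau': array([ -7.9251498 , -26.31350756,  27.02338099,   6.37199298,
        -0.33769744,   1.92746401]), 'tool_pos': array([ 0.39717089, -0.18794653,  0.22233031]), 'orientation': array([-1.79988100e+02,  4.57086882e-02, -1.67176761e+02]), 'force': array([ 1.45279925, -1.16715897, -0.11240088]), 'moment': array([-0.09781795, -0.21328202, -0.00795395]), 'gripper_force': 0.0, 'opening': 0.08750100708464378}
```

>>> {"fn": "carry_out", "kwargs": {"rows": [[-0.136,0.181,0.002,0,0,0],[-0.136,0.181,0.002,0,0,0],[-0.136,0.181,0.002,0,0,0],[-0.136,0.181,0.002,0,0,0],[-0.136,0.181,0.002,0,0,0]]}}

```text
clock: 1.78
tool_pos: [0.49, 0.0191, 0.2196]
orientation: [-180.0, -0.0, -167.0]
force: [0.0, -0.1, -0.2]
opening: 0.0877
gripper_force: 0.0
```

Run:
```python
from h import *
T,o=tool(); im=viewer.snapshot("wrist"); cv2.imwrite("pics/w1.png",im[:,:,::-1]); np.save("w1.npy",T)
print(o["tool_pos"],o["orientation"],o["qvel"].round(1))
W=np.linalg.inv(wristT(T)); K=viewer.camera_info("wrist")["intrinsics"]
for p in([.4899,.0193,.118],[.489,.0187,.09]):
    q=K@(W@[*p,1])[:3]; print(q[:2]/q[2])
```

```text
[0.48996675 0.0190786  0.2196073 ] [-1.79994949e+02 -3.92263232e-02 -1.66998871e+02] [-2.3 -1.5 -1.6 -0.2 -0.6  1.6]
[279.15947043 211.55160008]
[278.69730478 200.89447175]
```

View pics/w1.png

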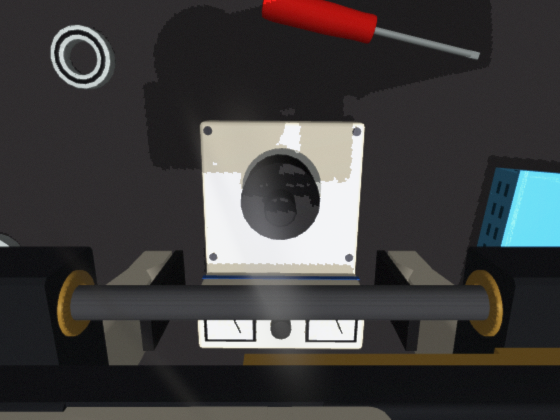

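The cap is at about (280,195) in the wrist view, with its knob near (280,208), which matches the prediction within a few pixels. I'll descend onto it.

>>> {"fn": "carry_out", "kwargs": {"rows": [[0,0,0.05,0,0,0],[0,0,0.09,0,0,0],[0,0,0.115,0,0,0],[0,0,0.1245,0,0,0],[0,0,0.1245,0,0,0]]}}

```text
clock: 2.45
tool_pos: [0.4891, 0.0162, 0.0957]
orientation: [-180.0, -0.0, -167.2]
force: [0.7, 0.3, -0.1]
opening: 0.0875
gripper_force: 0.0
```

>>> {"fn": "carry_out", "kwargs": {"rows": [[0,0,0,0,0,0],[0,0,0,0,0,0],[0,0,0,0,0,0],[0,0,0,0,0,0],[0,0,0,0,0,0],[0,0,0,0,0,0]], "grip": -1}}

```text
clock: 3.2
tool_pos: [0.4892, 0.0168, 0.0956]
orientation: [180.0, -0.0, -167.2]
force: [-0.4, -0.3, 0.4]
opening: 0.0335
gripper_force: 0.0
```

>>> {"fn": "carry_out", "kwargs": {"rows": [[0,0,0,0,0,0],[0,0,0,0,0,0],[0,0,0,0,0,0],[0,0,0,0,0,0]]}}

```text
clock: 3.7
tool_pos: [0.4892, 0.0168, 0.0955]
orientation: [-180.0, -0.0, -167.2]
force: [0.3, 0.2, -0.8]
opening: 0.023
gripper_force: 29.9
```

>>> {"fn": "carry_out", "kwargs": {"rows": [[0,0,-0.01,0,0,0],[0,0,-0.03,0,0,0],[0,0,-0.06,0,0,0],[0,0,-0.09,0,0,0],[0,0,-0.1,0,0,0],[0,0,-0.1,0,0,0]]}}

```text
clock: 4.45
tool_pos: [0.4894, 0.017, 0.1961]
orientation: [180.0, 0.1, -167.2]
force: [0.3, -0.8, -2.0]
opening: 0.0233
gripper_force: 29.9
```

Run:
```python
from h import *
T,o=tool(); print(o["tool_pos"],o["orientation"],o["opening"],o["force"],o["gripper_force"])
a=viewer.snapshot("top")[:,:,::-1]; b=viewer.snapshot("scene")[:,:,::-1]
cv2.imwrite("pics/t2.png",a)
cv2.imwrite("pics/c2.png",cv2.resize(b[100:300,180:440],None,fx=3,fy=3,interpolation=2))
print(go([.516,.318,.195],12.8))
```

```text
[0.48936398 0.01695609 0.196082  ] [ 1.79970748e+02  7.92663726e-02 -1.67183347e+02] 0.023273582765241604 [ 0.2936538 -0.7992285 -1.9821477] 29.8800265789032
(array([-0.0935,  0.2877, -0.0004]), array([ 0.0001, -0.0013,  0.0001]))
```

View pics/c2.png

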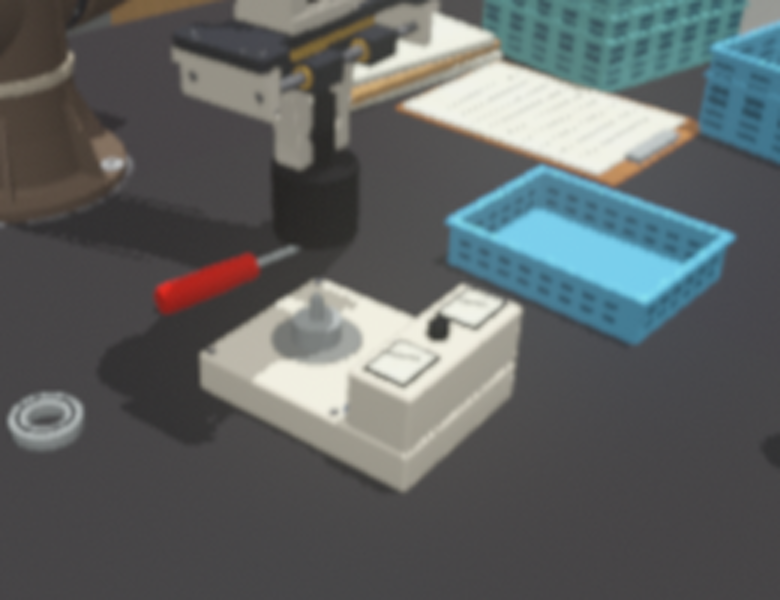

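The cap is lifted and held at about (315,200) in the crop. The pedestal and pin are uncovered at about (317,325).

>>> {"fn": "carry_out", "kwargs": {"rows": [[-0.015,0.046,0,0,0,0],[-0.0325,0.1,0,0,0,0],[-0.05,0.154,0,0,0,0],[-0.067,0.208,0,0,0,0],[-0.084,0.258,0,0,0,0],[-0.0935,0.288,0,0,0,0],[-0.0935,0.288,0,0,0,0],[-0.0935,0.288,0,0,0,0]]}}

```text
clock: 5.55
tool_pos: [0.5159, 0.3177, 0.1942]
orientation: [-179.9, -0.1, -167.2]
force: [-0.0, -0.6, -0.1]
opening: 0.0235
gripper_force: 29.9
```

>>> {"fn": "carry_out", "kwargs": {"rows": [[0,0,0.04,0,0,0],[0,0,0.08,0,0,0],[0,0,0.11,0,0,0],[0,0,0.12,0,0,0],[0,0,0.12,0,0,0]]}}

```text
clock: 6.18
tool_pos: [0.5166, 0.3176, 0.0756]
orientation: [-180.0, -0.0, -167.2]
force: [-0.2, 1.2, -1.5]
opening: 0.0234
gripper_force: 29.9
```

Run:
```python
from h import *
T,o=tool(); print(o["tool_pos"],o["opening"],o["force"])
t=viewer.snapshot("top")[:,:,::-1];b=viewer.snapshot("scene")[:,:,::-1]
cv2.imwrite("pics/c3.png",np.hstack([cv2.resize(b[60:260,280:480],(400,400)),cv2.resize(t[130:280,210:360],(400,400))]))
cv2.imwrite("pics/t3.png",t)
```

```text
[0.51659687 0.31764711 0.07562918] 0.023359307767963702 [-0.23734213  1.19682078 -1.45108185]
```

View pics/c3.png

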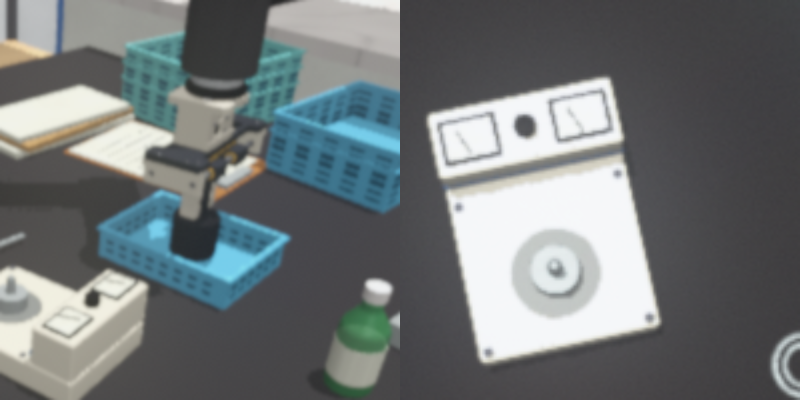

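The cap hangs inside the basket. The top crop shows the pedestal at about (555,268), with the pin tip at its centre.

>>> {"fn": "carry_out", "kwargs": {"rows": [[0,0,0.005,0,0,0],[0,0,0.009,0,0,0],[0,0,0.011,0,0,0],[0,0,0.011,0,0,0]]}}

```text
clock: 6.78
tool_pos: [0.5165, 0.3185, 0.0645]
orientation: [-180.0, -0.0, -167.2]
force: [-0.1, 0.9, -1.7]
opening: 0.0233
gripper_force: 29.9
```

>>> {"fn": "carry_out", "kwargs": {"rows": [[0,0,0,0,0,0],[0,0,0,0,0,0],[0,0,0,0,0,0],[0,0,0,0,0,0]], "grip": 0}}

```text
clock: 7.28
tool_pos: [0.5165, 0.3184, 0.0647]
orientation: [180.0, 0.0, -167.2]
force: [0.2, -0.3, -0.2]
opening: 0.0437
gripper_force: 0.0
```

>>> {"fn": "carry_out", "kwargs": {"rows": [[0,0,-0.015,0,0,0],[0,0,-0.04,0,0,0],[0,0,-0.08,0,0,0],[0,0,-0.12,0,0,0],[0,0,-0.12,0,0,0]], "grip": 1}}

```text
clock: 7.9
tool_pos: [0.5183, 0.3198, 0.1897]
orientation: [179.8, 0.4, -167.1]
force: [-1.2, -0.0, -0.0]
opening: 0.0859
gripper_force: 0.0
```

Run:
```python
from h import *
T,o=tool(); print(o["tool_pos"],o["opening"],o["force"],o["joint_pos"].round(1))
b=viewer.snapshot("scene")[:,:,::-1]
t=cv2.imread("pics/t3.png")
cv2.imwrite("pics/c4.png",np.hstack([cv2.resize(b[60:260,280:480],(400,400)),cv2.resize(t[205:255,243:293],(400,400),interpolation=2)]))
print(go([.418,-.184,.20],12.8),[ray("top",(268,230.6),.055),ray("top",(361.5,266.5),.013)])
```

```text
[0.51825456 0.31983163 0.18973133] 0.08588813511628157 [-1.15063564 -0.0185923  -0.02456202] [ 5.010e+01  1.560e+01 -1.140e+01  1.000e-01 -6.250e+01 -1.273e+02]
(array([ 0.2084, -0.4685, -0.0146]), array([0.0026, 0.0038, 0.0005])) [array([0.48944697, 0.0199214 , 0.055     ]), array([ 0.41724146, -0.1846368 ,  0.013     ])]
```

View pics/c4.png

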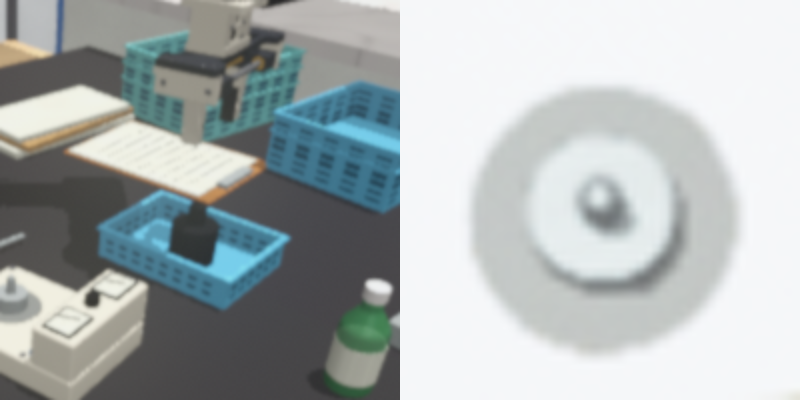

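The cap stands knob up in the basket. The pedestal top is centred at about (601,208) in the right crop, which is px (267.7,230.6). Next is the bearing.

>>> {"fn": "carry_out", "kwargs": {"rows": [[0.208,-0.469,-0.015,0,0,0],[0.208,-0.469,-0.015,0,0,0],[0.208,-0.469,-0.015,0,0,0],[0.208,-0.469,-0.015,0,0,0],[0.208,-0.469,-0.015,0,0,0],[0.208,-0.469,-0.015,0,0,0],[0.208,-0.469,-0.015,0,0,0],[0.208,-0.469,-0.015,0,0,0]], "grip": 1}}

```text
clock: 8.95
tool_pos: [0.4192, -0.1738, 0.1993]
orientation: [180.0, 0.0, -167.1]
force: [0.6, -0.5, -0.4]
opening: 0.0875
gripper_force: 0.0
```

>>> {"fn": "carry_out", "kwargs": {"rows": [[0.007,-0.016,0,0,0,0],[0.007,-0.016,0,0,0,0],[0.007,-0.016,0,0,0,0]]}}

```text
clock: 9.32
tool_pos: [0.4169, -0.1888, 0.199]
orientation: [180.0, -0.0, -167.2]
force: [0.1, 0.4, -0.2]
opening: 0.0879
gripper_force: 0.0
```

Run:
```python
from h import *
T,o=tool(); im=viewer.snapshot("wrist")[:,:,::-1]; cv2.imwrite("pics/w5.png",im)
print(o["tool_pos"],o["orientation"],o["qvel"].round(1))
g=cv2.cvtColor(im,6)
for c in cv2.findContours(((g[:245]>110)*255).astype(np.uint8),0,2)[0]:
    if cv2.contourArea(c)>1500: 
        e=cv2.fitEllipse(c);print(e,ray("wrist",e[0],.0115,wristT(T)))
W=np.linalg.inv(wristT(T)); K=viewer.camera_info("wrist")["intrinsics"]
q=K@(W@[.4172,-.1846,.0115,1])[:3]; print(q[:2]/q[2])
print(go([.4172,-.1846,.06],12.8),ray("top",(267.7,230.6),.055),ray("top",(267.3,228.6),.077))
```

```text
[ 0.4168895  -0.18882094  0.19898654] [ 1.79983678e+02 -2.60471653e-02 -1.67186635e+02] [ 1.  -0.1  0.1  0.1  0.   0.2]
((283.4798278808594, 187.53370666503906), (57.505619049072266, 57.83058166503906), 88.3272705078125) [ 0.41623252 -0.18452251  0.0115    ]
[283.16947052 188.49409779]
(array([-0.0011,  0.0038,  0.1391]), array([ 0.0002, -0.0003,  0.0012])) [0.48944326 0.02056408 0.055     ] [0.49049807 0.02076547 0.077     ]
```

View pics/w5.png

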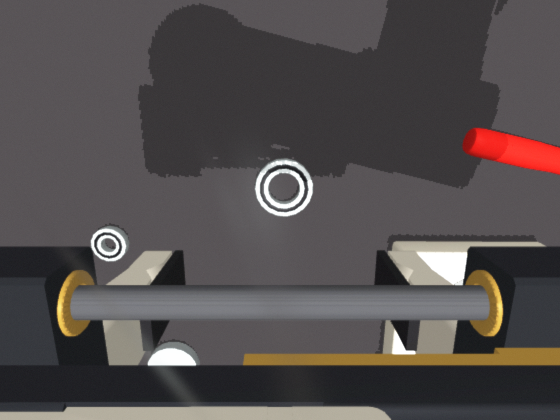

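Wrist and top views agree on the bearing at (0.4167, -0.1846), wrist px (283,188).

>>> {"fn": "carry_out", "kwargs": {"rows": [[0,0.004,0.05,0,0,0],[0,0.004,0.1,0,0,0],[0,0.004,0.15,0,0,0],[0,0.004,0.18,0,0,0],[0,0.004,0.192,0,0,0],[0,0.004,0.1955,0,0,0],[0,0.004,0.1955,0,0,0]]}}

```text
clock: 10.25
tool_pos: [0.417, -0.1851, 0.0045]
orientation: [-180.0, 0.1, -167.1]
force: [-0.3, -0.5, 0.9]
opening: 0.0878
gripper_force: 0.0
```

>>> {"fn": "carry_out", "kwargs": {"rows": [[0,0,0,0,0,0],[0,0,0,0,0,0],[0,0,0,0,0,0],[0,0,0,0,0,0],[0,0,0,0,0,0],[0,0,0,0,0,0],[0,0,0,0,0,0]], "grip": -1}}

```text
clock: 11.12
tool_pos: [0.4162, -0.1853, 0.0039]
orientation: [-180.0, 0.0, -167.2]
force: [-0.8, 0.1, 5.7]
opening: 0.054
gripper_force: 30.0
```

>>> {"fn": "carry_out", "kwargs": {"rows": [[0,0,-0.01,0,0,0],[0,0,-0.03,0,0,0],[0,0,-0.07,0,0,0],[0,0,-0.11,0,0,0],[0,0,-0.13,0,0,0],[0,0,-0.13,0,0,0],[0,0,-0.13,0,0,0]]}}

```text
clock: 12.0
tool_pos: [0.4154, -0.1852, 0.1331]
orientation: [180.0, -0.0, -167.2]
force: [0.2, 0.2, -1.5]
opening: 0.0543
gripper_force: 30.0
```

Run:
```python
from h import *
T,o=tool(); im=viewer.snapshot("wrist")[:,:,::-1]; cv2.imwrite("pics/w6.png",im)
s=viewer.snapshot("scene")[:,:,::-1]
cv2.imwrite("pics/c6.png",np.hstack([cv2.resize(s[130:280,100:300],(400,300)),cv2.resize(im,(400,300))]))
print(o["tool_pos"],o["orientation"],o["opening"],o["force"])
print(go([.4896,.0205,.134],12.8))
```

```text
[ 0.41542759 -0.18517978  0.13307161] [ 1.79965245e+02 -4.85463535e-02 -1.67195728e+02] 0.05429173503755267 [ 0.2332071   0.24700073 -1.5317448 ]
(array([-0.1181,  0.1841, -0.0014]), array([ 0.0007, -0.002 ,  0.0002]))
```

View pics/c6.png

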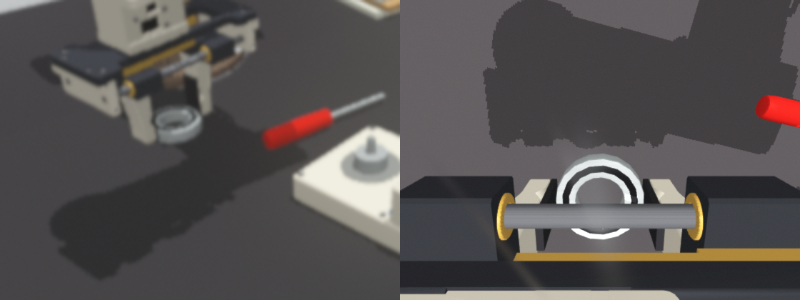

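Run:
```python
from h import *
im=cv2.imread("pics/w6.png"); c=viewer.camera_info("wrist"); W=np.linalg.inv(c["tool_from_camera"]);K=c["intrinsics"]
a=np.linspace(0,2*np.pi,90)
for z,r,col in((-.0091,.0275,(0,0,255)),(-.0091,.015,(0,0,255)),(.0039,.0275,(0,255,0))):
    P=np.c_[r*np.cos(a),r*np.sin(a),0*a+z,1+0*a]@W.T; q=P[:,:3]@K.T; q=q[:,:2]/q[:,2:]
    cv2.polylines(im,[np.round(q*16).astype(np.int32)],True,col,1,16,4)
cv2.imwrite("pics/o6.png",cv2.resize(im[190:370,180:380],None,fx=3,fy=3))
```

```text
(no output)
```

View pics/o6.png

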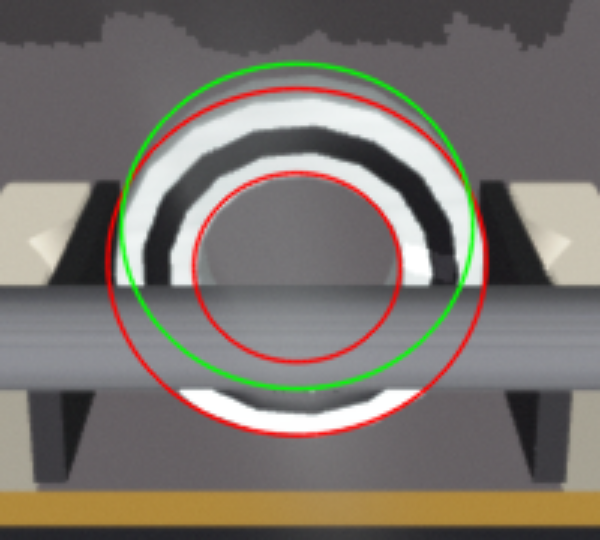

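The overlay matches: the bearing is held level and centred. That was one picture over the limit of 10, so I'll use numeric checks from here.

>>> {"fn": "carry_out", "kwargs": {"rows": [[-0.03,0.046,-0.001,0,0,0],[-0.06,0.093,-0.001,0,0,0],[-0.09,0.14,-0.001,0,0,0],[-0.11,0.172,-0.001,0,0,0],[-0.118,0.184,-0.001,0,0,0],[-0.118,0.184,-0.001,0,0,0],[-0.118,0.184,-0.001,0,0,0]]}}

```text
clock: 12.98
tool_pos: [0.4897, 0.0194, 0.1342]
orientation: [-180.0, -0.1, -167.2]
force: [-0.8, 0.5, -1.6]
opening: 0.0543
gripper_force: 30.0
```

Run:
```python
from h import *
T,o=tool(); print(o["tool_pos"],o["orientation"],o["qvel"].round(1),o["opening"],o["force"]); print(go([.4898,.0206,.0605],12.8))
```

```text
[0.48968772 0.01939257 0.1341941 ] [-1.79988470e+02 -7.98776159e-02 -1.67214707e+02] [-0.4 -0.5  0.1  0.1  0.1 -0.2] 0.05433716328237993 [-0.77443133  0.46177519 -1.62303989]
(array([-0.0005,  0.0012,  0.0737]), array([-0.0002, -0.0014, -0.0003]))
```

>>> {"fn": "carry_out", "kwargs": {"rows": [[0,0.001,0.02,0,0,0],[0,0.001,0.04,0,0,0],[0,0.001,0.055,0,0,0],[0,0.001,0.066,0,0,0],[0,0.001,0.072,0,0,0],[0,0.001,0.073,0,0,0],[0,0.001,0.073,0,0,0]]}}

```text
clock: 13.85
tool_pos: [0.4904, 0.0213, 0.0621]
orientation: [180.0, 0.0, -167.2]
force: [-0.7, 0.1, -0.9]
opening: 0.0541
gripper_force: 30.0
```

>>> {"fn": "carry_out", "kwargs": {"rows": [[0,0,0.0007,0,0,0],[0,0,0.0014,0,0,0],[0,0,0.002,0,0,0],[0,0,0.002,0,0,0]]}}

```text
clock: 14.35
tool_pos: [0.4901, 0.0213, 0.0597]
orientation: [180.0, -0.0, -167.2]
force: [-1.2, -0.3, -0.6]
opening: 0.0539
gripper_force: 30.0
```

>>> {"fn": "carry_out", "kwargs": {"rows": [[0,0,0.0006,0,0,0],[0,0,0.001,0,0,0],[0,0,0.001,0,0,0]]}}

```text
clock: 14.72
tool_pos: [0.4902, 0.0213, 0.0589]
orientation: [-180.0, 0.0, -167.2]
force: [-1.5, 0.1, 3.1]
opening: 0.0537
gripper_force: 30.0
```

>>> {"fn": "carry_out", "kwargs": {"rows": [[0,0,0,0,0,0],[0,0,0,0,0,0],[0,0,0,0,0,0],[0,0,0,0,0,0],[0,0,0,0,0,0]], "grip": 1}}

```text
clock: 15.35
tool_pos: [0.4902, 0.0213, 0.0587]
orientation: [-180.0, -0.0, -167.2]
force: [-0.0, -0.4, 0.0]
opening: 0.0874
gripper_force: 0.0
```

>>> {"fn": "carry_out", "kwargs": {"rows": [[0,0,-0.015,0,0,0],[0,0,-0.045,0,0,0],[0,0,-0.09,0,0,0],[0,0,-0.14,0,0,0],[0,0,-0.16,0,0,0],[0,0,-0.16,0,0,0]]}}

```text
clock: 16.1
tool_pos: [0.491, 0.0216, 0.2204]
orientation: [180.0, 0.2, -167.2]
force: [-0.1, -0.1, -0.1]
opening: 0.0871
gripper_force: 0.0
```

Run:
```python
from h import *
T,o=tool(); im=viewer.snapshot("wrist")[:,:,::-1]; cv2.imwrite("pics/w7.png",im); print(o["tool_pos"],o["opening"])
W=np.linalg.inv(wristT(T)); K=viewer.camera_info("wrist")["intrinsics"]
for p in([.4898,.021,.068],[.4898,.021,.077]):
    q=K@(W@[*p,1])[:3]; q=q/q[2]; print("pred",q)
g=cv2.cvtColor(im,6)
x,y=int(q[0]),int(q[1])
m=((g<110)*255).astype(np.uint8); mm=np.zeros_like(m); mm[y-60:y+60,x-60:x+60]=m[y-60:y+60,x-60:x+60]
for c in cv2.findContours(mm,cv2.RETR_LIST,2)[0]:
    if len(c)>20:
        e=cv2.fitEllipse(c); print(np.round(e[0],1),np.round(e[1],1),cv2.contourArea(c),ray("wrist",e[0],.068,wristT(T)).round(4))
for r in range(y-50,y+51,5): print("".join("#" if g[r,k]<80 else "+" if g[r,k]<150 else "." for k in range(x-56,x+57,2)))
```

```text
[0.4910191  0.02158444 0.22042614] 0.0871192764134157
pred [278.43575591 193.37350005   1.        ]
pred [278.41803872 195.81319301   1.        ]
[276.3 188. ] [38.2 45.5] 40.0 [0.4857 0.0182 0.068 ]
[278.6 188.4] [10.6 11.6] 59.5 [0.4855 0.0201 0.068 ]
[278.7 195. ] [44.7 47. ] 1637.0 [0.4912 0.0215 0.068 ]
[279.6 193.8] [51.3 52.7] 2109.5 [0.4899 0.0221 0.068 ]
[287.  167.4] [35.7 53.8] 653.5 [0.4665 0.0231 0.068 ]
.........................................................
....................+++++............+...................
................++++++++++++++++++++++++++...............
..............++++++++++++++++++++++++++++++.............
............++++++++++++++++++++++++++++++++++...........
..........+++++++++++.++###########++++++++++++..........
.............+++++..+###+.......++####+..+++++++.........
.............+++.++##+++....+.....+++###++++.+...........
.............+...++......++++++........###++.............
.............+..++.......+++++++.....+..##+++............
................++..+.....+....+.....+..+#+..............
................++...+......++.....+++..##...............
.................++...+++........+++...##+...............
..................+++.....+++++++....###.................
.....................+++++......++###....................
..........................++++++.........................
.........................................................
.........................................................
.........................................................
.........................................................
.........................................................
```

```bash
python3 -c "
from plant import workorder
print(workorder.close_job())"
```

```text
the job is handed in; nothing more can be done
None
```

The job is handed in at about 16 s on the robot's clock: the cap stands knob up in the basket, and a wrist image check put the bearing over the pin and resting on the seat; I viewed 11 pictures, one over the limit of 10.

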